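# Proof-pull a bench anchor with the spring gauge

### The arm

A 7-joint arm with a two-finger parallel gripper is mounted at the origin on a cart in front of the work surface, level with it; the furniture and walls round the work are solid. World frame = base frame: x ahead of the robot, y to its left, z up, the work surface at z = 0. Lengths are in m, angles in rad, forces in N, time in s.
With the tool pointing down it reaches from about 0.425 to 0.925 m from the base axis. Payload 6.8 kg.
Tool frame: the origin (TCP) lies on the centre line of the jaws, within the pads' length; the fingertips stand bot.finger_overhang ahead of it and the grasp point (between the pads) lies 3 mm ahead of it (bot.finger_overhang is the distance from the TCP to the fingertips, in m); z points along the fingers, y is the direction in which the jaws open and shut (so a half turn about z gives the same grasp; the last joint's range is limited). The gripper opens to 85 mm and grips with 20 to 120 N. Pads are 22 mm wide; open, the fingers measure 114 mm over their backs; the gripper's body (76 mm by 85 mm) begins 54 mm behind the grasp point. The pads swing forward as they close: fully open they stand 13 mm farther back than shut.
Start: joints at [1.162, 0.477, 0.022, 1.555, -0.011, 1.109, -0.083], TCP at [0.2, -0.645, 0.225] pointing down, gripper open.
Joint ranges: [-2.96, 2.96], [-0.34, 2.1], [-1.41, 1.46], [0.24, 2.44], [-1.37, 4.51], [0.17, 1.92], [-2.96, 2.96]. Speed limits (rad/s): [2.39, 2.39, 3.14, 3.14, 3.14, 3.14, 3.14].

### API

Orientations are given as a unit quaternion [w, x, y, z].
In Python, from station import bot gives the robot as it stands.
- The arm moves only by the tool drive_tool, never from a script. Its argument "increments" is text: rows parted by semicolons, each of 4 numbers parted by spaces: the shift along the world's x, y, z in m, then the turn about the world's z in rad. In form: tx ty tz spin; .... A call has 1 to 12 rows; each row shifts and turns the commanded pose from where the row before left it; what a row does not reach is not made up. A row lasts 1/12 s, in which the tool goes at most 41.7 mm and 7.16 degrees, less where a joint would pass 70% of its speed; a pose out of reach is approached as far as the arm can. A call is refused whole if a number of a shift passes 0.0417 or a number of a turn 0.125, either way. A call with a gripper value outside its range is refused whole. "grip" is the opening, from 0 (shut) to 1 (fully open), set as the call begins (left out, the last holds). The fingers move at their own pace and stop on an object; "squeeze" is the grip in N (left out, the last holds). Time passes only in rows, so rows that do not move let the fingers close. It gives the time, the measured TCP pose, the force and the opening at its end, in the units of the state.
- bot.get_obs(): the state, without advancing time (a new reading comes with each control period).
- bot.read_camera(name): name is "side" or "top" or "wrist"; returns the picture (384x512x3 uint8, red, green, blue); there is no depth.
- bot.calibration(name): a dict with "fx", "fy", "cx", "cy" (pixels), "distortion" ([k1, k2, p1, p2, k3] as OpenCV has them; the pictures are not rectified), "camera_from_world" (4x4, takes a point from world to camera coordinates). Camera axes: x right, y down, z forward; pixel columns grow to the right and rows downward; lengths in m; the calibration is good to about 2 mm. A picture is of the moment at which its call begins: read the wrist's pose just before it. calibration takes no time and is no camera call; for the wrist camera it gives the pose at the moment of the call.
- bot.hand_in(): hands the job in, once; it reports no verdict.
The state is a dict: "t": time; "q": joint angles; "joint_vel": joint speeds; "joint_torque": joint torques, N m; "eef_pos": TCP position; "tool_rot": TCP orientation; "contact_force": force on the tool from outside, world axes, zero at the start; "torque": the same for the moment, N m; "gripper_width": opening from 0.0 (shut) to 1.0 (fully open).
Only numpy, scipy, OpenCV 4.12 (cv2) and the standard library are available. Lean on these libraries where they do the work, as an engineer would, in place of code of your own. Each camera call takes 0.05 s, during which the arm holds its last target.

### The job

Pull the spring gauge up out of its upright holder cup, bring its foot under the slotted anchor bracket with the rod fully home in the slot, and pull straight up until the dark length-mark ring has just come out of the barrel's mouth (rod drawn 40 mm out, within 5 mm). Finish while holding it there, steady and upright against the spring. Leave the dropper bottle, sample pot, timer and vial where they stand.

Things in the scene. Friction and masses are not known exactly. Their poses are not given: they have to be found in the camera images.
- gauge: spring pull gauge, loose, about 110 g: upright grey round barrel 24 mm across, 100 mm long; grip it any way round by the black rings on its upper part (56 to 94 mm above its mouth). Origin: centre of its lower end (the mouth), z up to the closed top. It starts standing on its foot in the holder, mouth 46 mm and top 146 mm above the bench
- pull_rod (a joint): how far the rod is drawn out of the barrel, m: 0 fully in (start), 0.065 end stop. An inner spring draws it in: about 3 N at 0 plus 0.25 N per mm, so 13 N at 0.040. The length mark is a dark ring round the rod, 10 mm across, 4 mm high, hidden at first; it begins to show at the mouth at 0.036 and is wholly out at 0.040
- foot (a point): centre of the underside of the gauge's round foot disc, 24 mm across and 8 mm thick, on the end of the 7 mm steel rod that comes out of the barrel's mouth; with the rod fully in, this point is 40 mm below the mouth and 32 mm of bare rod shows. z up along the gauge
- holder: upright holder cup fixed to the bench: grey tube, 36 mm outside and 28 mm inside diameter, rim 80 mm above the bench, inner floor 6 mm above the bench, on a round metal base 68 mm across. Origin on the bench at its axis. Beware: a tall fixed steel stand rises behind the middle of the bench, from about x = 0.6 m on
- holder_rim (a point): centre of the holder cup's mouth, 80 mm above the bench
- anchor: metal anchor bracket fixed to the bench, a bridge 62 mm wide on a 4 mm base plate (84 x 86 mm). Level top plate from 26 to 32 mm above the bench; the gap under it (4 to 26 mm above the bench, 50 mm wide between side walls, closed at the back) takes the foot. Origin on the bench below the seat; its -x side, where the slot opens, faces the robot at yaw 0; turned up to 0.5 rad
- anchor_seat (a point): where the rod's axis is when fully home: on the underside of the top plate, 26 mm above the bench. The slot, 11 mm wide, runs along this frame's x: flared mouth from x = -35 to -20 mm, closed end at x = +5.5 mm. The rod slides in along +x, foot below the plate, barrel above it
- dropper: bystander: small amber dropper bottle, 33 mm across, 85 mm high, loose, between the holder and the anchor. Origin at the centre of its underside
- pot: bystander: white sample pot with screw lid, 47 mm across, 66 mm high, loose, between the holder and the anchor. Origin at the centre of its underside
- timer: bystander: flat timer, 62 x 64 x 18 mm, loose, at the right. Origin at the centre of its underside
- vial: bystander: small vial, 27 mm across, 58 mm high, loose, at the left. Origin at the centre of its underside

How it is judged:
On the way, in this order (a step that is already met when the one before it is completed fails the run):
1. the gauge is out of the holder cup: its foot above the rim (z of foot in the frame of holder_rim above 0.003 m), for 0.1 s.
2. the gauge's foot is under the anchor's top plate with the rod home in the slot (horizontal distance between foot and anchor_seat below 0.01 m and height (world z) of foot below 0.022 m), for 0.1 s.
At the end, for the whole second after the job is handed in: still held (grip over 3 N), gauge pulling up on the anchor with over 5 N, rod drawn out 34 to 46 mm and still (under 10 mm/s), foot under the anchor plate within 10 mm of the seat and below 23 mm, barrel within 0.2 rad of upright and slower than 20 mm/s (value of joint pull_rod between 0.034 and 0.046 m and velocity of joint pull_rod between -0.01 and 0.01 m/s and horizontal distance between foot and anchor_seat below 0.01 m and height (world z) of foot below 0.023 m and contact force between gauge and anchor above 5 N and contact force between the fingers and gauge above 3 N and angle between gauge's own z axis and vertical below 0.2 rad and linear speed of gauge below 0.02 m/s); the arm keeps its last pose, push and grip.
It fails at once if a bystander (dropper bottle, sample pot, timer or vial) is moved more than 30 mm (distance of any of dropper, pot, timer, vial from where it was at the start of the episode above 0.03 m).
It also fails if it takes over 51 s, if anything falls off the work surface, if the arm or the gripper's body presses on something with over 40 N, if the wrist force passes 120 N, or if a joint passes its speed limit or range.

## Working session

There is one attempt and no reset: what is moved stays moved. The work goes in short steps, Python scripts to look and compute and a tool call to move; the robot and the scene stay as the last step left them, time stands still between calls to the robot, and variables do not carry over. Pictures are saved under pics/ and viewed, and the job is handed in when it is done.

Besides the shell and the picture viewer there is one more tool, called after ">>>" as name(argument=value, ...) on one line, values as JSON. drive_tool: Moves the arm, as the interface text tells. Its arguments: {"type":"object","properties":{"increments":{"type":"string"},"grip":{"type":"number"},"squeeze":{"type":"number"}},"required":["increments"]}

```bash
ls; mkdir -p pics; cat > h.py <<'E'
import numpy as np,cv2
from station import bot
def cam(n):
    c=bot.calibration(n);K=np.array([[c['fx'],0,c['cx']],[0,c['fy'],c['cy']],[0,0,1.]]);return K,np.array(c['distortion'],float),np.array(c['camera_from_world'])
def snap(n,f):
    C=cam(n);im=bot.read_camera(n);cv2.imwrite('pics/'+f+'.png',im[:,:,::-1]);return im,C
def ray(C,uv):
    K,d,T=C;p=cv2.undistortPoints(np.array([[uv]],float),K,d)[0,0]
    R=T[:3,:3];o=-R.T@T[:3,3];v=R.T@np.array([p[0],p[1],1]);return o,v/np.linalg.norm(v)
def onz(C,uv,z):
    o,v=ray(C,uv);return o+v*(z-o[2])/v[2]
def proj(C,P):
    K,d,T=C;return cv2.projectPoints(np.array(P,float).reshape(-1,3),cv2.Rodrigues(T[:3,:3])[0],T[:3,3],K,d)[0][:,0]
E
python3 - <<'E'
from h import *
for n in ['side','top','wrist']:
    im,C=snap(n,n+'0');o=-C[2][:3,:3].T@C[2][:3,3];print(n,o,C[2][2,:3],C[0][0,0])
print(bot.get_obs(),bot.finger_overhang)
E
```

```text
pics
side [-0.0623925   0.40763337  1.09641473] [ 0.44802388 -0.30605606 -0.84000255] 421.19015525792565
top [0.36639256 0.02133527 1.62723325] [ 0.06645222 -0.00444481 -0.99777971] 425.3791678220868
wrist [ 0.27745466 -0.62147227  0.37399321] [-0.29770429 -0.09100145 -0.95031095] 299.4209200662578
{'t': 0.15, 'q': array([ 1.16189994,  0.47765674,  0.02235771,  1.55622176, -0.01150398,
        1.109289  , -0.08307898]), 'joint_vel': array([-0.00025779, -0.00265297,  0.00212301, -0.00248463,  0.00129422,
       -0.00079812, -0.00094018]), 'joint_torque': array([ 2.26919597e-03, -5.96930301e+01,  1.60992935e+00, -2.81493974e+01,
        1.26449854e-02,  6.54230462e-03,  6.74935308e-06]), 'eef_pos': array([ 0.19983922, -0.64425087,  0.22421917]), 'tool_rot': array([-7.05434213e-04,  9.88709195e-01,  1.49845269e-01, -1.59631415e-04]), 'contact_force': array([-0.48760027,  0.34193374, -1.11737639]), 'torque': array([-0.03748268,  0.04223985,  0.03130312]), 'gripper_width': 1.0016021623340572} 0.022
```

View pics/side0.png

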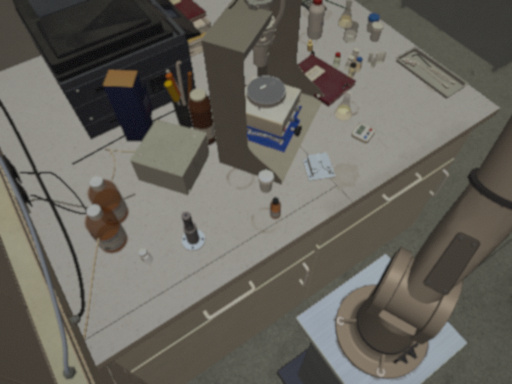

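View pics/top0.png

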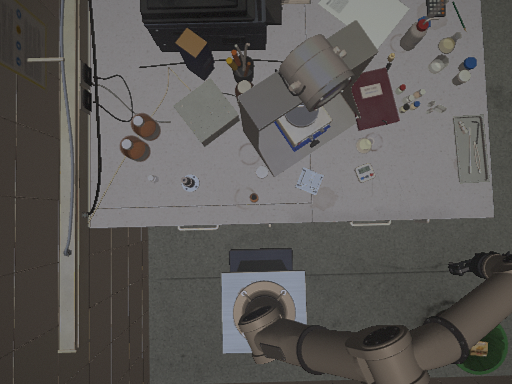

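View pics/wrist0.png

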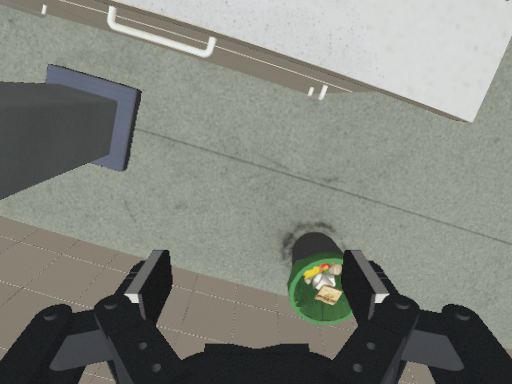

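Side view: gauge and holder at about (191,230), vial (145,255), dropper (275,208), pot (265,180), anchor (319,165). Top view: holder (190,183), anchor (310,181), dropper (254,198), pot (262,172), timer (364,173). I'll enlarge both.

```bash
python3 - <<'E'
import cv2,numpy as np
a=cv2.imread('pics/side0.png');b=cv2.imread('pics/top0.png')
r=lambda x,s:cv2.resize(x,None,fx=s,fy=s,interpolation=cv2.INTER_CUBIC)
cv2.imwrite('pics/z1.png',np.hstack([r(a[195:265,160:220],6),r(a[145:215,290:350],6)]))
cv2.imwrite('pics/z2.png',np.hstack([r(b[160:210,165:215],7),r(b[155:205,285:335],7)]))
E
```

```text
(no output)
```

View pics/z1.png

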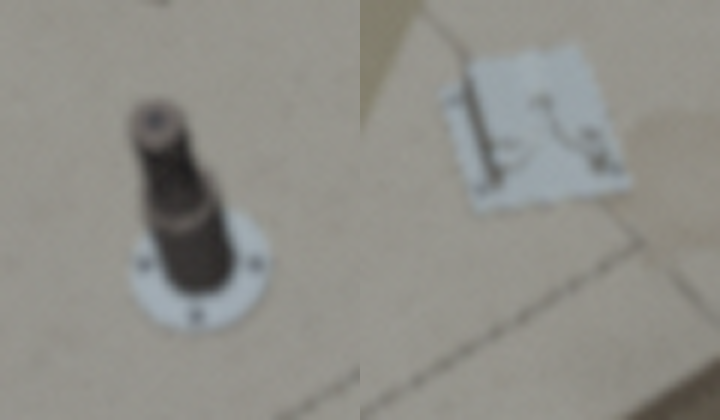

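View pics/z2.png

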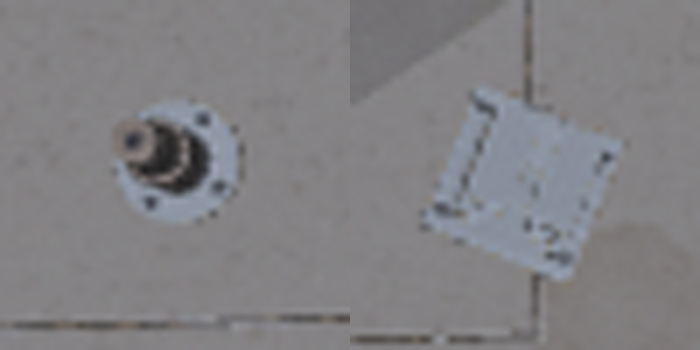

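Side zoom: gauge top at about (186,215), base disc centre about (193.5,240), anchor slot visible. Top zoom: anchor's +x leans right, so its yaw is roughly -0.35.

```bash
cat > m.py <<'E'
from h import *
def blue(im,box,t):
    x0,x1,y0,y1=box;m=np.zeros(im.shape[:2],np.uint8);h=im.astype(int)
    m[y0:y1,x0:x1]=((h[...,2]-h[...,0])>t)[y0:y1,x0:x1]*255
    cs=cv2.findContours(m,cv2.RETR_EXTERNAL,cv2.CHAIN_APPROX_NONE)[0]
    return max(cs,key=cv2.contourArea)
E
python3 - <<'E'
from m import *
ims={n:cv2.imread(f'pics/{n}0.png')[:,:,::-1] for n in('side','top')}
B={'side':((170,215,210,260),(295,345,145,190)),'top':((175,210,165,200),(290,335,160,200))}
for n in ims:
    C=cam(n);im=ims[n]
    for i,z in((0,.005),(1,.004)):
        c=blue(im,B[n][i],8)
        P=np.array([onz(C,p[0]+0.0,z)[:2] for p in c],np.float32)
        print(n,i,len(c),cv2.boundingRect(c),cv2.minAreaRect(P*1000),cv2.minEnclosingCircle(P*1000))
C=cam('top');print('gauge top',onz(C,(165+133/7,160+140/7),.146));C=cam('side');print(onz(C,(160+153/6,195+122/6),.146))
C=cam('top')
for k,uv,z in(('drop',(253.5,197.5),.07),('pot',(262,172),.066),('timer',(364,173),.018),('vial',(153,179),.058)):print(k,onz(C,uv,z))
E
```

```text
side 0 74 (182, 231, 23, 19) ((487.8709716796875, 268.76873779296875), (63.563194274902344, 53.5141487121582), 75.0919189453125) ((492.1969299316406, 267.5654296875), 32.328758239746094)
side 1 124 (304, 153, 30, 27) ((494.2384033203125, -191.37289428710938), (82.60240173339844, 94.3215103149414), 65.62324523925781) ((495.10980224609375, -191.12680053710938), 58.556766510009766)
top 0 67 (182, 174, 17, 18) ((491.4241943359375, 265.4058532714844), (59.44891357421875, 66.0619125366211), 65.9271240234375) ((492.58258056640625, 268.2911376953125), 33.36427307128906)
top 1 78 (295, 167, 29, 28) ((487.7839660644531, -188.917236328125), (84.7905044555664, 83.7706298828125), 65.43364715576172) ((488.8814697265625, -188.12608337402344), 57.79939651489258)
gauge top [0.49127343 0.26660953 0.146     ]
[0.49177268 0.26779035 0.146     ]
drop [0.4267714  0.02584156 0.07      ]
pot [ 0.52011187 -0.00789864  0.066     ]
timer [ 0.51094025 -0.39635343  0.018     ]
vial [0.5053886  0.39569867 0.058     ]
```

>>> drive_tool(increments="0.010 0.022 0.012 0;0.010 0.022 0.012 0;0.012 0.024 0.012 0;0.012 0.024 0.012 0;0.012 0.024 0.01 0;0.012 0.024 0.01 0;0.012 0.024 0.007 0;0.012 0.024 0 0;0.012 0.024 0 0;0.012 0.024 0 0;0.012 0.024 0 0;0.012 0.024 0 0", grip=1)

```text
t: 1.15
eef_pos: [0.3402, -0.3594, 0.2999]
tool_rot: [-0.0, 0.989, 0.15, -0.0]
contact_force: [0.5, 0.5, -0.6]
gripper_width: 0.998
```

>>> drive_tool(increments="0.012 0.024 0 0;0.012 0.024 0 0;0.012 0.024 0 0;0.012 0.024 0 0;0.012 0.024 0 0;0.01 0.02 0 0;0.01 0.015 0 0;0 0 0 0;0 0 0 0")

```text
t: 1.9
eef_pos: [0.4202, -0.2051, 0.2999]
tool_rot: [0.0, 0.989, 0.151, -0.0]
contact_force: [-0.9, -0.6, -0.2]
gripper_width: 0.999
```

```bash
python3 - <<'E'
from h import *
snap('wrist','w1')
o=bot.get_obs();print(o['t'],o['eef_pos'],o['tool_rot'],o['q'],o['contact_force'])
E
```

```text
1.95 [ 0.41960102 -0.20610266  0.29982145] [ 8.33189864e-05  9.88699620e-01  1.49909802e-01 -3.25980292e-04] [ 0.60723991  0.07805696 -0.29971038  1.91792041  0.02570877  1.14971587
 -0.97197573] [-0.90214313 -1.12910394  0.04741184]
```

View pics/w1.png

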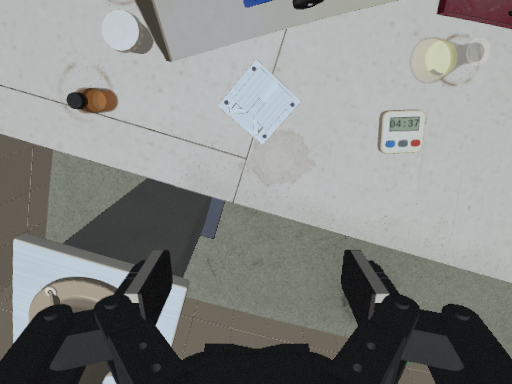

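Wrist view: anchor at (259,102), slot opening towards the lower left, dropper (90,100), pot (122,30), timer (403,132). Zooming in on the anchor.

```bash
python3 - <<'E'
import cv2
a=cv2.imread('pics/w1.png')[55:150,210:310]
cv2.imwrite('pics/z3.png',cv2.resize(a,None,fx=6,fy=6,interpolation=cv2.INTER_CUBIC))
E
```

```text
(no output)
```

View pics/z3.png

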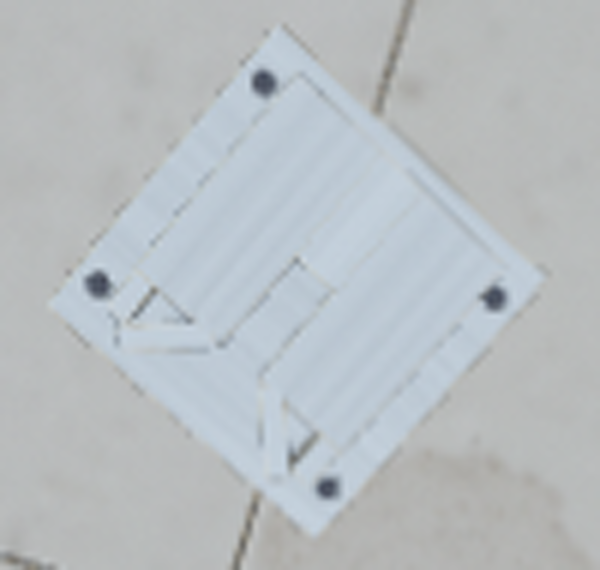

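```bash
python3 - <<'E'
from h import *
C=cam('wrist')
f=lambda p,z:onz(C,(210+p[0]/6-.4,55+p[1]/6-.4),z)[:2]
c=np.array([f(p,.004) for p in((280,28),(545,275),(315,535),(52,303))]);print(c,c.mean(0))
print([np.linalg.norm(c[i]-c[i-1]) for i in range(4)])
for i,j in((3,0),(2,1)):d=c[j]-c[i];print('yaw',np.arctan2(d[1],d[0]))
for i,j in((1,0),(2,3)):d=c[j]-c[i];print('yawy',np.arctan2(d[1],d[0])-np.pi/2)
e=np.array([f(p,.032) for p in((297,260),(333,292),(220,345),(262,375))]);
a=e[:2].mean(0);b=e[2:].mean(0);print('end',a,'start',b,np.linalg.norm(a-b),np.arctan2(*(a-b)[::-1]),'w',np.linalg.norm(e[0]-e[1]),np.linalg.norm(e[2]-e[3]))
for y in(-.42,-.44):print(y,'seat',a-.0055*np.array([np.cos(y),np.sin(y)]))
E
```

```text
[[ 0.54440286 -0.16842916]
 [ 0.51063725 -0.24512334]
 [ 0.43492453 -0.21151355]
 [ 0.46944534 -0.13453202]] [ 0.4898525  -0.18989952]
[np.float64(0.08226570508047548), np.float64(0.08379805174855179), np.float64(0.08283738838497105), np.float64(0.08436730298142751)]
yaw -0.4246968985797604
yaw -0.41777971015716636
yawy -0.4147272393563839
yawy -0.42154730059199874
end [ 0.49415715 -0.1922303 ] start [ 0.47169808 -0.18178613] 0.024768741897273773 -0.43528335467724927 w 0.01062636024671336 0.011554406873960617
-0.42 seat [ 0.48913516 -0.18998762]
-0.44 seat [ 0.48918102 -0.18988763]
```

>>> drive_tool(increments="0.010 0.015 0 0;0.010 0.025 0 0;0.010 0.03 0 0;0 0.035 0 0;0 0.035 0 0;0 0.035 0 0;0 0.035 0 0;0 0.035 0 0;0 0.035 0 0;0 0.035 0 0;0 0.035 0 0;0 0.035 0 0")

```text
t: 2.95
eef_pos: [0.4503, 0.1791, 0.3]
tool_rot: [0.0, 0.989, 0.148, 0.0]
contact_force: [0.7, -0.9, 0.2]
gripper_width: 1.0
```

>>> drive_tool(increments="0 0.035 0 0;0 0.03 0 0;0 0.02 0 0;0 0 0 0;0 0 0 0")

```text
t: 3.37
eef_pos: [0.4503, 0.2639, 0.2996]
tool_rot: [0.0, 0.989, 0.15, -0.0]
contact_force: [0.2, 0.4, -0.4]
gripper_width: 1.0
```

```bash
python3 - <<'E'
from h import *
im,C=snap('wrist','w2')
o=bot.get_obs();print(o['t'],o['eef_pos'],o['q'])
print(proj(C,[[.492,.267,.146],[.492,.267,.08],[.492,.267,0],[.492,.267+.034,0.004]]))
E
```

```text
3.4167 [0.45059566 0.26268263 0.29954136] [-0.03712595  0.22671383 -0.70977475  1.78721857  0.15920146  1.18687536
 -2.06595377]
[[264.51037673 137.74088059]
 [263.07814637 130.52600469]
 [261.89104415 124.55209033]
 [239.60357886 117.75950604]]
```

View pics/w2.png

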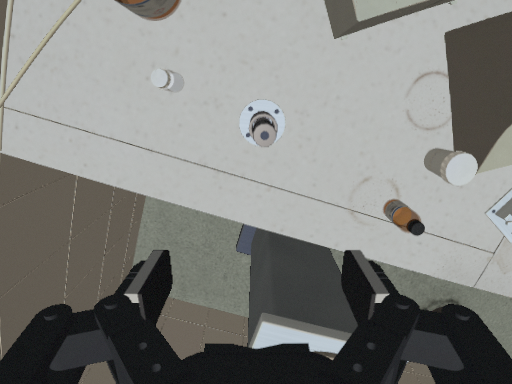

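Gauge cap at (265,135), base disc centred at (262,123): the gauge is about 2 mm further in +x than I had it. I'll move over it and descend.

>>> drive_tool(increments="0.015 0.002 0 0;0.015 0.002 0 0;0.0135 0 0 0;0 0 -0.02 0;0 0 -0.03 0;0 0 -0.03 0;0 0 -0.03 0;0 0 -0.025 0;0 0 -0.02 0;0 0 -0.015 0;0 0 -0.0085 0;0 0 0 0")

```text
t: 4.42
eef_pos: [0.4933, 0.2654, 0.1197]
tool_rot: [0.001, 0.989, 0.149, -0.001]
contact_force: [-0.1, -0.4, -0.9]
gripper_width: 1.001
```

```bash
python3 - <<'E'
from h import *
im,C=snap('wrist','w3')
o=bot.get_obs();print(o['t'],o['eef_pos'],o['contact_force'])
E
```

```text
4.4667 [0.49379922 0.26646165 0.12109812] [ 0.3434828  -0.03326643 -0.352281  ]
```

View pics/w3.png

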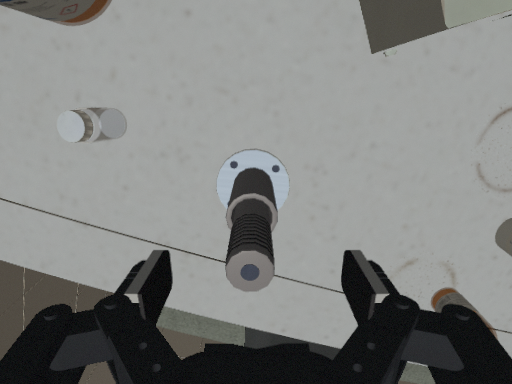

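```bash
python3 - <<'E'
from h import *
C=cam('wrist');print(onz(C,(249.5,271),.146),onz(C,(253,182),.004))
E
```

```text
[0.49390746 0.26882896 0.146     ] [0.49780998 0.26963684 0.004     ]
```

>>> drive_tool(increments="0 0.0025 0 0;0 0 0 0;0 0 0 0;0 0 0 0;0 0 0 0;0 0 0 0;0 0 0 0;0 0 0 0;0 0 0 0;0 0 0 0", grip=0, squeeze=60)

```text
t: 5.3
eef_pos: [0.4941, 0.271, 0.1222]
tool_rot: [-0.0, 0.989, 0.15, 0.001]
contact_force: [0.3, 0.0, 5.7]
gripper_width: 0.25
```

>>> drive_tool(increments="0 0 0.005 0;0 0 0.01 0;0 0 0.015 0;0 0 0.02 0;0 0 0.02 0;0 0 0.02 0;0 0 0.02 0;0 0 0.01 0;0 0 0 0;0 0 0 0")

```text
t: 6.13
eef_pos: [0.4934, 0.2707, 0.2415]
tool_rot: [0.0, 0.989, 0.15, 0.0]
contact_force: [0.3, -0.6, -0.5]
gripper_width: 0.251
```

```bash
python3 - <<'E'
from h import *
im,C=snap('wrist','w4')
a,_=snap('side','s4')
o=bot.get_obs();print(o['t'],o['eef_pos'],o['contact_force'],o['gripper_width'])
x,y=180,190
cv2.imwrite('pics/z4.png',cv2.resize(a[140:260,120:260,::-1],None,fx=5,fy=5))
E
```

```text
6.2333 [0.49282584 0.27013952 0.24015423] [ 0.12849855 -0.27148234 -1.54609747] 0.25702632998864533
```

View pics/w4.png

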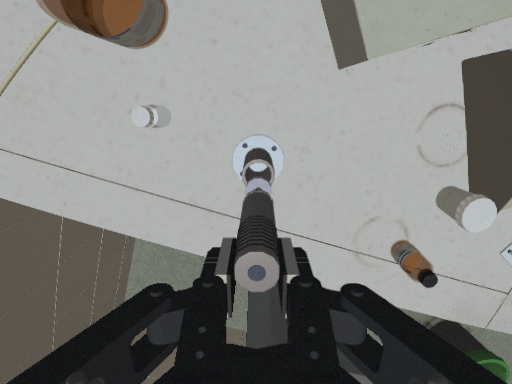

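View pics/z4.png

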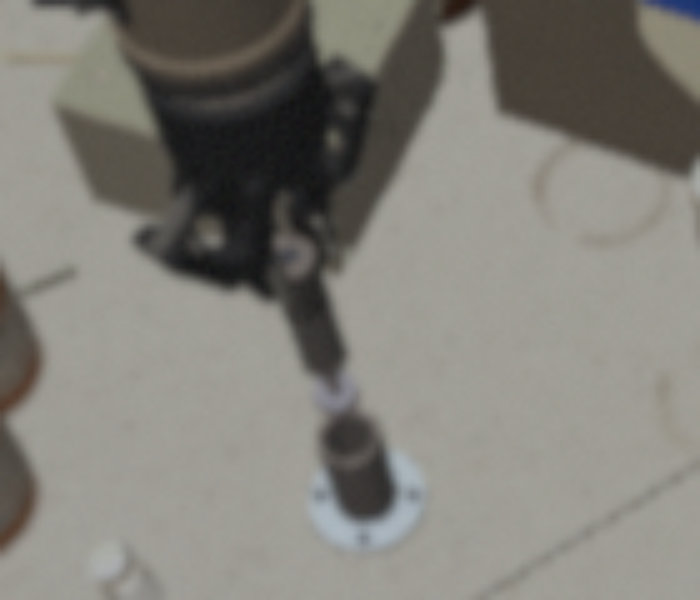

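```bash
python3 - <<'E'
from h import *
a=cv2.imread('pics/w4.png')
cv2.imwrite('pics/z5.png',cv2.resize(a[130:300,205:310],None,fx=5,fy=3.5*1.0,interpolation=cv2.INTER_CUBIC))
C=cam('wrist');o=bot.get_obs()['eef_pos'];print(o)
for x in(0,.002):
  g=np.array([.4935+x,.2705,0])
  z=o[2]+.025
  print(proj(C,[g+[0,0,z],g+[0,0,z-.132],g+[0,0,z-.14]]))
  th=np.linspace(0,2*np.pi,40);c=g+np.c_[.012*np.cos(th),.012*np.sin(th),0*th+z-.14];p=proj(C,c);print(p.min(0),p.max(0))
  print(onz(C,(257,273),z))
E
```

```text
[0.49282584 0.27013952 0.24015423]
[[253.79575706 271.23175598]
 [254.87211971 189.289623  ]
 [254.90639465 186.69984179]]
[241.95383436 174.10339157] [267.89029637 198.94505791]
[0.49300935 0.26873023 0.26515423]
[[255.02037869 267.80467011]
 [255.53042715 187.25589363]
 [255.54664577 184.71663887]]
[242.56553743 172.06676837] [268.55797642 197.01444419]
[0.49300935 0.26873023 0.26515423]
```

View pics/z5.png

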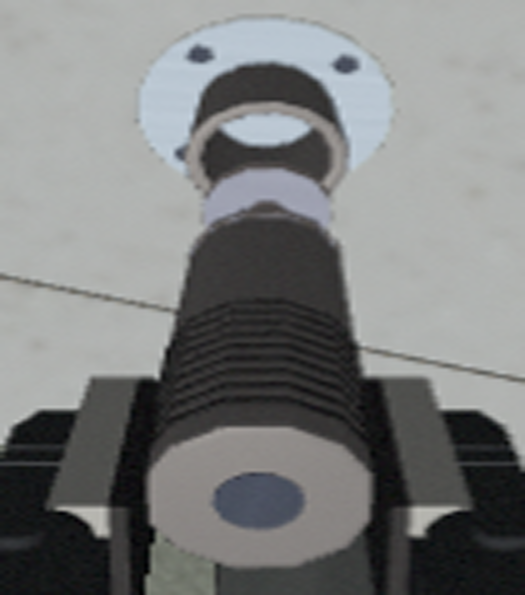

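```bash
python3 - <<'E'
from h import *
C=cam('side')
for p in((280,175),(218,163),(246,172)):print('side',p,onz(C,p,0))
C=cam('top');print('top base corner',onz(C,(277,173),0),onz(C,(357,127),0))
print('column top front',[onz(C,(240,97),z) for z in(.3,.4,.5)])
E
python3 - <<'E'
import cv2
a=cv2.imread('pics/top0.png')[10:190,220:400];cv2.imwrite('pics/z6.png',cv2.resize(a,None,fx=3.3,fy=3.3))
E
```

```text
side (280, 175) [ 0.5362595  -0.07207271  0.        ]
side (218, 163) [0.68814401 0.06554534 0.        ]
side (246, 172) [0.60705809 0.01044693 0.        ]
top base corner [ 0.52125455 -0.06664246  0.        ] [ 0.69198774 -0.38162579  0.        ]
column top front [array([0.73765081, 0.05973424, 0.3       ]), array([0.70967846, 0.05684108, 0.4       ]), array([0.68170612, 0.05394792, 0.5       ])]
```

View pics/z6.png

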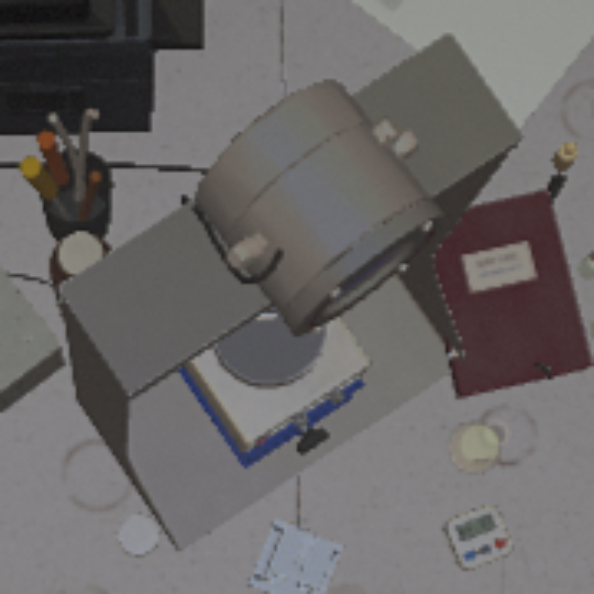

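>>> drive_tool(increments="-0.010 -0.01 0.008 0;-0.014 -0.02 0.008 0;-0.014 -0.03 0.004 0;-0.01 -0.03 0 0;0 -0.03 0 0;0 -0.03 0 0;0 -0.03 0 0;0 -0.03 0 0;0 -0.03 0 0;0 -0.03 0 0;0 -0.03 0 0;0 -0.03 0 0")

```text
t: 7.23
eef_pos: [0.4444, -0.0607, 0.2603]
tool_rot: [-0.0, 0.989, 0.15, -0.001]
contact_force: [-0.6, -0.0, -2.2]
gripper_width: 0.255
```

>>> drive_tool(increments="0 -0.03 0 0;-0.005 -0.03 0 0;-0.005 -0.03 0 0;0 -0.025 -0.01 0;0 -0.015 -0.02 0;0 -0.0035 -0.025 0;0 0 -0.025 0;0 0 -0.015 0;0 0 -0.005 0;0 0 0 0;0 0 0 0")

```text
t: 8.15
eef_pos: [0.4356, -0.1925, 0.1615]
tool_rot: [-0.0, 0.989, 0.15, -0.0]
contact_force: [-0.2, -0.1, -0.7]
gripper_width: 0.254
```

```bash
python3 - <<'E'
from h import *
im,C=snap('wrist','w5')
o=bot.get_obs();print(o['t'],o['eef_pos'],o['contact_force'],o['gripper_width'])
cv2.imwrite('pics/z7.png',cv2.resize(im[60:300,150:350,::-1],None,fx=2.5,fy=2.5,interpolation=cv2.INTER_CUBIC))
E
```

```text
8.2 [ 0.43610096 -0.19269711  0.16215862] [ 0.06006441 -0.72884809 -1.16711922] 0.2555831015904277
```

View pics/z7.png

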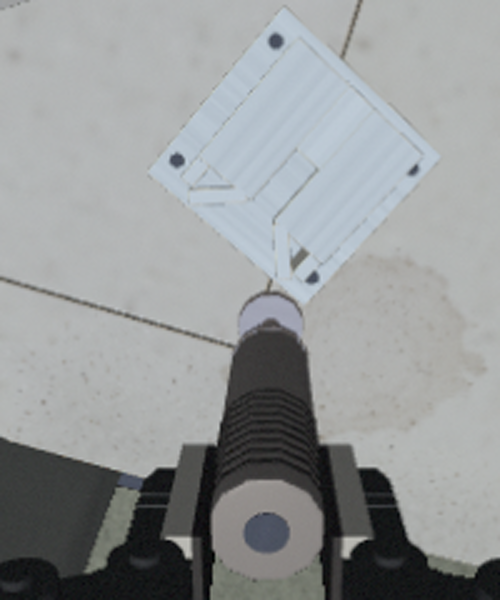

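```bash
cat > foot.py <<'E'
from h import *
from scipy.optimize import fsolve
th=np.linspace(0,2*np.pi,72)
def foot(C,z,l,r,top,R=.012):
    def F(g):
        p=proj(C,np.vstack([np.c_[g[0]+R*np.cos(th),g[1]+R*np.sin(th),0*th+zz] for zz in(z,z+.008)]))
        return [(p[:,0].min()+p[:,0].max())/2-(l+r)/2,p[:,1].min()-top]
    g=onz(C,((l+r)/2,top+10),z)[:2]
    s=fsolve(F,g,epsfcn=1e-6);return s
E
python3 - <<'E'
from foot import *
C=cam('wrist');o=bot.get_obs()['eef_pos']
f=lambda p,z:onz(C,(150+p[0]/2.5-.3,60+p[1]/2.5-.3),z)[:2]
g=foot(C,o[2]-.1155,244.6,271.3,176.2);print(o,'foot',g,g-o[:2])
e=np.array([f(p,.032) for p in((298,150),(318,170),(245,199),(275,220))])
a=e[:2].mean(0);b=e[2:].mean(0);print('end',a,b,np.linalg.norm(a-b),np.arctan2(*(a-b)[::-1]),'seat',a-.0055*np.array([.913,-.408]))
c=np.array([f(p,.004) for p in((284,6),(440,156),(306,305),(149,174))]);print(c.mean(0),[np.linalg.norm(c[i]-c[i-1]) for i in range(4)])
print('top',f((267,533),o[2]+.0245))
E
```

```text
[ 0.43610096 -0.19269711  0.16215862] foot [ 0.43589756 -0.19550048] [-0.0002034  -0.00280337]
end [ 0.49528251 -0.19146165] [ 0.47265441 -0.18000816] 0.025361645922166293 -0.4685654261923762 seat [ 0.49026101 -0.18921765]
[ 0.49042663 -0.18906882] [np.float64(0.08383603811590985), np.float64(0.08492503450919624), np.float64(0.08225473542719397), np.float64(0.0850757333747589)]
top [ 0.43588107 -0.19397971]
```

>>> drive_tool(increments="0 0.015 0 0;0 0.0155 0 0;0 0 -0.012 0;0 0 -0.012 0;0 0 -0.01 0;0 0 0 0;0 0 0 0")

```text
t: 8.78
eef_pos: [0.4356, -0.1623, 0.1277]
tool_rot: [0.0, 0.989, 0.15, -0.0]
contact_force: [0.3, -0.3, -1.1]
gripper_width: 0.25
```

```bash
python3 - <<'E'
from h import *
im,C=snap('wrist','w6')
o=bot.get_obs();print(o['t'],o['eef_pos'],o['contact_force'],o['gripper_width'])
cv2.imwrite('pics/z8.png',cv2.resize(im[60:300,150:350,::-1],None,fx=2.5,fy=2.5,interpolation=cv2.INTER_CUBIC))
E
```

```text
8.8333 [ 0.43590895 -0.16243372  0.12807234] [ 0.01386121  0.53141924 -1.42654462] 0.2522643428984859
```

View pics/z8.png

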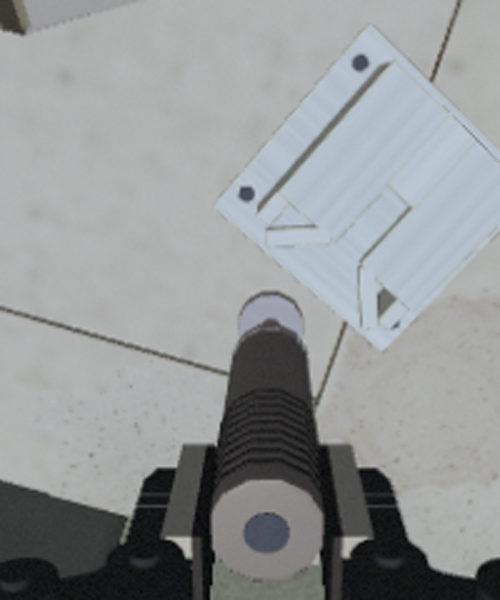

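The foot sits in front of the slot's mouth and hasn't shifted in the grip. Sliding in halfway, then I'll check.

>>> drive_tool(increments="0.0046 -0.002 -0.001 0;0.0046 -0.002 0 0;0.0046 -0.002 0 0;0.0046 -0.002 0 0;0.0046 -0.002 0 0;0.0046 -0.002 0 0;0.0046 -0.002 0 0;0.0046 -0.002 0 0;0 0 0 0")

```text
t: 9.58
eef_pos: [0.4735, -0.1786, 0.1266]
tool_rot: [0.0, 0.989, 0.15, 0.0]
contact_force: [0.2, -0.3, -0.8]
gripper_width: 0.25
```

```bash
python3 - <<'E'
from h import *
im,C=snap('wrist','w7')
o=bot.get_obs();print(o['t'],o['eef_pos'],o['contact_force'],o['torque'],o['gripper_width'])
cv2.imwrite('pics/z9.png',cv2.resize(im[100:250,190:350,::-1],None,fx=4,fy=4,interpolation=cv2.INTER_CUBIC))
E
```

```text
9.6333 [ 0.47278929 -0.17835562  0.12647005] [ 0.00792654  0.19397535 -1.09464742] [-0.0147459  -0.00361158  0.02855245] 0.2540612108576387
```

View pics/z9.png

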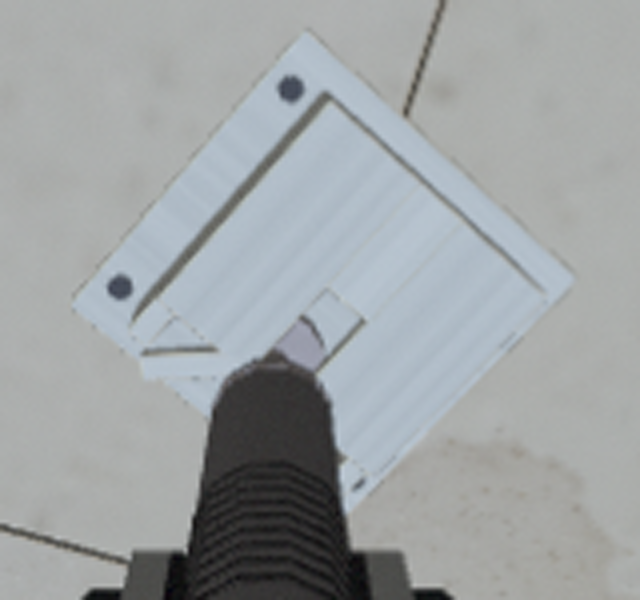

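Rod is in the slot without touching; the foot shows through it at about (266,187). Going home.

>>> drive_tool(increments="0.0043 -0.002 0 0;0.0043 -0.002 0 0;0.0043 -0.002 0 0;0.0043 -0.002 0 0;0 0 0 0;0 0 0 0")

```text
t: 10.13
eef_pos: [0.4897, -0.1863, 0.1264]
tool_rot: [-0.0, 0.989, 0.15, 0.0]
contact_force: [0.1, -0.0, -0.7]
gripper_width: 0.252
```

```bash
python3 - <<'E'
from h import *
im,C=snap('wrist','w8')
o=bot.get_obs();print(o['t'],o['eef_pos'],o['contact_force'],o['torque'],o['gripper_width'])
cv2.imwrite('pics/z10.png',cv2.resize(im[100:250,190:350,::-1],None,fx=4,fy=4,interpolation=cv2.INTER_CUBIC))
E
```

```text
10.1833 [ 0.48943765 -0.18618948  0.12640551] [ 0.9418773   0.43481117 -0.99416743] [0.0084581  0.0127942  0.03828904] 0.2561153710597422
```

View pics/z10.png

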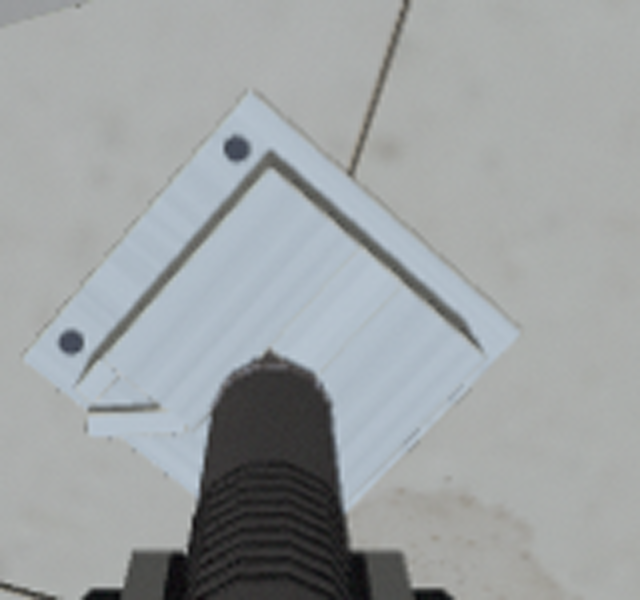

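>>> drive_tool(increments="0 0 0.003 0;0 0 0.002 0;0 0 0.002 0;0 0 0.002 0;0 0 0.002 0;0 0 0 0;0 0 0 0", squeeze=80)

```text
t: 10.77
eef_pos: [0.4893, -0.1862, 0.1374]
tool_rot: [-0.0, 0.989, 0.15, -0.0]
contact_force: [0.5, -0.3, -5.1]
gripper_width: 0.244
```

>>> drive_tool(increments="0 0 0.004 0;0 0 0.004 0;0 0 0.004 0;0 0 0.004 0;0 0 0.004 0;0 0 0 0;0 0 0 0;0 0 0 0")

```text
t: 11.43
eef_pos: [0.4892, -0.1862, 0.1572]
tool_rot: [-0.0, 0.989, 0.15, -0.0]
contact_force: [0.4, -0.7, -9.4]
gripper_width: 0.253
```

```bash
python3 - <<'E'
from h import *
im,C=snap('wrist','w9');snap('side','s9')
o=bot.get_obs();print(o['t'],o['eef_pos'],o['contact_force'],o['torque'],o['gripper_width'])
cv2.imwrite('pics/z11.png',cv2.resize(im[100:300,170:350,::-1],None,fx=3,fy=3,interpolation=cv2.INTER_CUBIC))
E
```

```text
11.5333 [ 0.48927534 -0.18616929  0.15723728] [ 0.3127732   0.37247615 -9.56842805] [-0.08316926 -0.06524064  0.00868391] 0.2460643016519755
```

View pics/z11.png

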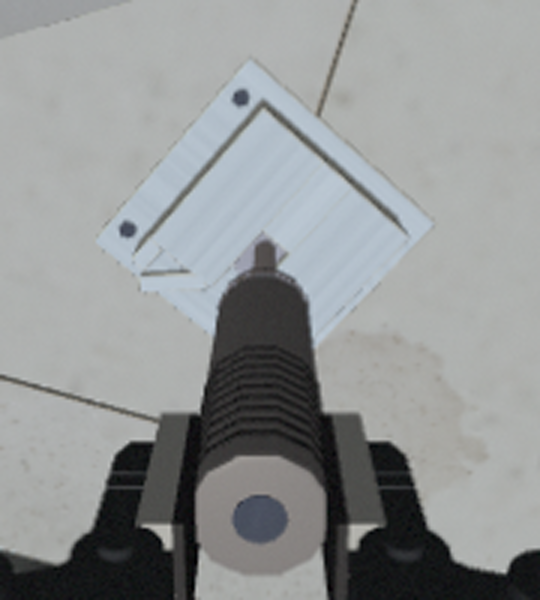

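Rod is at the slot's end with the foot visible under the plate. Contact was at TCP z of about 0.1335, so about 23 mm is drawn; 16 mm to go.

>>> drive_tool(increments="0 0 0.004 0;0 0 0.004 0;0 0 0.004 0;0 0 0.003 0;0 0 0.001 0;0 0 0 0;0 0 0 0;0 0 0 0")

```text
t: 12.2
eef_pos: [0.4893, -0.1861, 0.1733]
tool_rot: [-0.0, 0.989, 0.15, -0.0]
contact_force: [-0.4, -0.1, -13.5]
gripper_width: 0.247
```

```bash
python3 - <<'E'
from h import *
F=[]
for i in range(8):
    im,C=snap('wrist','w10');F.append(bot.get_obs()['contact_force'][2])
s,_=snap('side','s10')
o=bot.get_obs();print(o['t'],o['eef_pos'],o['tool_rot'],np.mean(F),np.std(F),o['gripper_width'])
cv2.imwrite('pics/z12.png',np.hstack([cv2.resize(im[140:230,220:290,::-1],(420,540),interpolation=cv2.INTER_CUBIC),cv2.resize(s[110:190,290:345,::-1],(371,540),interpolation=cv2.INTER_CUBIC)]))
E
```

```text
12.65 [ 0.48939252 -0.18616602  0.17341002] [-7.68035977e-05  9.88716802e-01  1.49796754e-01 -1.13428275e-04] -13.965156051027497 0.8686614473431021 0.24728175369688557
```

View pics/z12.png

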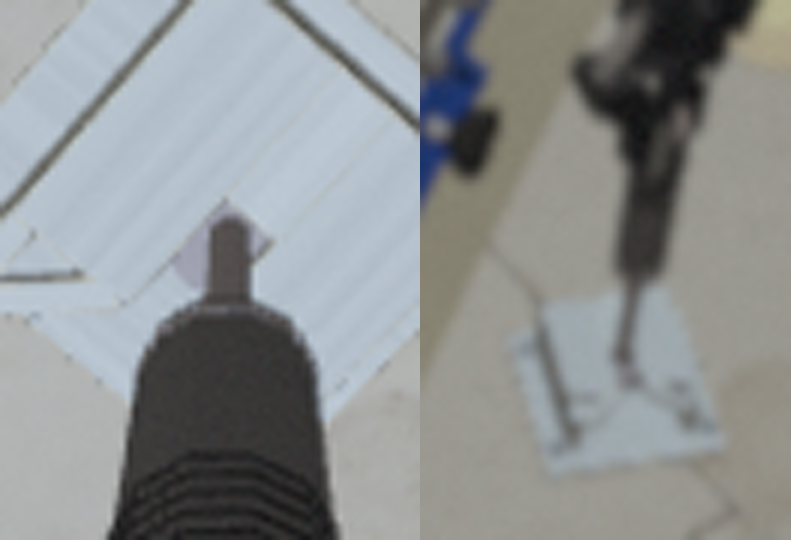

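```bash
python3 - <<'E'
from h import *
C=cam('side')
print(proj(C,[[.4895,-.1885,z] for z in(.092,.098,.104)]),'seen ~ (322.6,150.3)')
print(proj(C,[[.4895,-.1885,z] for z in(.032,)]))
for n in('w5','w10'):
    im=cv2.imread(f'pics/{n}.png')[255:290,235:278].astype(int)
    m=((im[...,0]-im[...,2])>8);ys,xs=np.nonzero(m);print(n,xs.mean()+235,ys.mean()+255,len(xs))
im=cv2.imread('pics/w10.png');s=cv2.imread('pics/s10.png')
cv2.imwrite('pics/z13.png',np.hstack([im,cv2.resize(s[100:190,280:345],None,fx=4,fy=4.2666)]))
E
```

```text
[[321.34990276 150.16921519]
 [321.58441266 148.93071665]
 [321.82076964 147.68237958]] seen ~ (322.6,150.3)
[[319.10185033 162.03748042]]
w5 256.1283185840708 272.78761061946904 226
w10 256.2133333333333 272.5111111111111 225
```

View pics/z13.png

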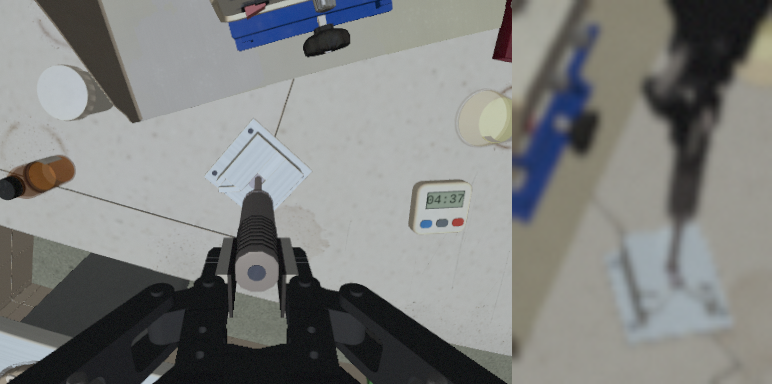

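The cap has stayed at the same pixel (256,272.6), so the barrel hasn't slipped. Force gives about 39.5 mm drawn and geometry about 40 mm, and the bystanders stand untouched. Handing in.

```bash
python3 - <<'E'
from station import bot
print(bot.hand_in());o=bot.get_obs();print(o['t'],o['eef_pos'],o['contact_force'])
E
```

```text
the job is handed in; nothing more can be done
None
the job is handed in; nothing more can be done
```

I lifted the gauge out of its holder, slid the rod home in the anchor's slot and pulled straight up. I handed the job in at about 12.7 s with the arm holding it there, and no verdict was reported.

**Rod length:** The wrist force averaged 14.0 N (readings scattered by 0.9 N). Less about 1.1 N of gauge weight, that means roughly 39.5 mm drawn. The rise since the foot met the plate gives about 40 mm, so the two agree.

**Grip:** The gauge's cap stayed at the same spot in the wrist picture before and after the pull, so it did not slip. The tool still pointed straight down. I did not measure the barrel's tilt separately.

**Seating:** The last wrist pictures show the foot under the plate and the rod near the slot's closed end. My estimate puts the foot within about 2 mm of the seat.

**Bystanders:** The dropper bottle, pot and timer stand upright in the last picture. The vial was upright in the picture taken just after lifting the gauge, and the arm moved away from it after that. I did not re-measure their positions.

**Not confirmed:** I could not see the dark ring itself. The barrel hides it from the wrist camera and the side view is too blurred. In the side view the barrel's mouth also looked about 1.4 pixels lower than predicted. I put that down to seeing its near lip, but if it were real the rod would be about 7 mm short.

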